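Close up a row of books and lock the sliding bookend

TASK

The books on the display rack have spread apart. Slide the white bookend along the rack until the four books stand upright and snug together against the fixed wooden end, then turn its orange wing knob clockwise until it is tight, so that the bookend is locked there. Leave everything else on the table where it is.

Things in the scene. Friction and masses are not known exactly. Their poses are not given: they have to be found in the camera images.
- rack: Book rack: a plywood board 200 x 560 mm on rubber feet, its top 22 mm above the table, with an aluminium T-track along its middle. It is fixed to the table. Origin: under the middle of the board, at table height; y runs along the track, from the fixed end towards the sliding bookend; x across it; z up. The fixed end is an upright plywood panel, 150 wide and 160 high, whose face towards the books lies at y = -190 mm; the bookend closes the row towards -y.
- bookend (a joint): Slide of the bookend along the track: the clear width, in m, between the fixed end's face and the bookend's face (0 to 0.29; grows towards the rack's +y). It starts between about 0.19 and 0.29; with the four books snug it is 0.100. With the knob loose the bookend itself slides with about 2 N; pushing all four books along takes about 10 to 17 N.
- bookend_face (a point): Middle of the bookend's face that meets the books, 76 mm above the board; axes as the rack's. The bookend is an L of white steel: an upright plate 130 wide, 150 high and 5 thick, and a flat foot 100 wide and 5 thick that lies on the board and runs 175 mm from the face away from the books (rack's +y). The orange wing knob stands on this foot, its axis 130 mm from the face. Two low braces reach 50 mm from the plate over the foot.
- knob (a joint): Clamp knob, in rad about its upright axis: 0 fully loose (wing across the rack, along the rack's x), 1.5 its stop, fully tight (wing nearly along the track). Grows clockwise as seen from above; starts between 0 and 0.25. Turns with about 0.12 N m, 0.2 N m at the end; it stays where it is left. From about 0.8 it begins to clamp and from 1.2 it holds the bookend firmly.
- wing (a point): Grasp point of the knob: on its axis, in the middle of the wing, 66 mm above the table. The point turns with the knob: its x is along the wing, y across it, z up. The wing is an orange upright bar 66 long, 14 thick and 36 high on a black hub 38 mm across; it spans 44 to 79 mm above the table, and the foot's top is 28 mm above the table.
- book1: Book next to the fixed end. All four books are loose, 0.5 kg, stand upright on the board: 150 deep (their x, across the rack), 25 thick (y), 210 high (z), so their tops stand 232 mm above the table. They topple if knocked. Origin: middle of the underside. This one is green.
- book2: Second book from the fixed end, green; same size.
- book3: Third book, purple; same size.
- book4: Fourth book, green, nearest the sliding bookend; same size.
- can1: Loose green can, 74 mm across, 104 high; origin under its middle. Not part of the job.
- can2: Another such can. Not part of the job.
- can3: Another such can. Not part of the job.
- book_pile: Pile of lying books, 210 x 150 x 60 mm; origin under its middle. Not part of the job.
- pen_cup: White cup, 80 mm across, 100 high; origin under its middle. Not part of the job.
- card_terminal: Grey card terminal lying flat, 150 x 75 x 22 mm; origin under its middle. Not part of the job.
Not all that is in view belongs to the job. Leave any red look-alike of the book1 alone. What is shaped like the book3 but pink is not meant.

How it is judged:
On the way:
1. With the knob still loose, the bookend has closed up the row: no more than 6 mm of gaps in all (value of joint bookend below 0.106 m and value of joint knob below 0.8 rad), for 0.2 s.
At the end, for the whole second after the job is handed in: The knob is turned to 1.2 rad or more (tight); the bookend stands 90 to 106 mm from the fixed end, so the four 25 mm books have no more than 6 mm of gaps in all; each book stands upright (within 5 degrees) on the board, between the two ends, within 25 mm of the track's middle line; all at rest (value of joint knob above 1.2 rad and value of joint bookend between 0.09 and 0.106 m and angle between each of book1, book2, book3, book4's own z axis and vertical below 0.09 rad and x of book1 in the frame of rack between -0.025 and 0.025 m and height (world z) of each of book1, book2, book3, book4 below 0.035 m and y of each of book1, book2, book3, book4 in the frame of rack below -0.08 m and x of book2 in the frame of rack between -0.025 and 0.025 m and x of book3 in the frame of rack between -0.025 and 0.025 m and x of book4 in the frame of rack between -0.025 and 0.025 m and linear speed of book4 below 0.02 m/s); the robot touches nothing.
It fails at once if Something else on the table was pushed more than 30 mm from its place (distance of any of can1, can2, can3, book_pile, pen_cup, card_terminal from where it was at the start of the episode above 0.03 m).
It also fails if it takes over 48 s, if anything falls off the work surface, if the arm or the gripper's body presses on something with over 40 N, if the wrist force passes 120 N, or if a joint passes its speed limit or range.

ROBOT

A 6-joint arm with a two-finger parallel gripper is mounted at the origin on the work surface. World frame = base frame: x ahead of the robot, y to its left, z up, the work surface at z = 0. Lengths are in m, angles in rad, forces in N, time in s.
With the tool pointing down it reaches from about 0.325 to 1 m from the base axis. Payload 5.1 kg.
Tool frame: the origin (TCP) lies at the very end of the fingers, on their centre line; the grasp point (between the pads) lies 19 mm behind it (manip.hold_point_z is the distance from the TCP to the grasp point, in m); z points along the fingers, y is the line along which they close (so a half turn about z gives the same grasp; the last joint's range is limited). The gripper opens to 85 mm and grips with 20 to 120 N. Pads are 22 mm wide; open, the fingers measure 114 mm over their backs; the gripper's body (76 mm by 85 mm) begins 54 mm behind the grasp point. The pads swing forward as they close: fully open they stand 13 mm farther back than shut.
Start: joints at [-1.195, 0.124, 1.65, -0, 1.367, -0.083], TCP at [0.288, -0.583, 0.231] pointing down, gripper open.
Joint ranges: [-2.61, 2.61], [-1.02, 2.33], [0.03, 2.71], [-1.35, 4.49], [0.32, 2.68], [-2.91, 2.91]. Speed limits (rad/s): [2.57, 2.57, 3.14, 3.14, 3.14, 3.14].

INTERFACE

Orientations are given as [roll, pitch, yaw] about the fixed x, y, z axes, in that order (R = Rz(yaw) Ry(pitch) Rx(roll)).
In Python, from station import status, grab_frame, manip, nets gives the robot as it stands.
- The arm moves only by the tool drive_tool, never from a script. Its argument "moves" is a list that holds one entry, the list of rows, each a list of 7 numbers: the shift along the world's x, y, z each as a share of 100 mm, from -1 to 1, then the turn, a rotation vector about the world's x, y, z each as a share of pi/2 rad, from -1 to 1, then the gripper command: -1 is shut, 1 is fully open, values between are in proportion. In form: [[[x, y, z, wx, wy, wz, gripper], ...]]. A call has 1 to 12 rows; each row is the pose to reach, as a shift and turn from the pose commanded when the call began; what a row does not reach only later rows make up. A row lasts 1/10 s, in which the tool goes at most 50 mm and 8.59 degrees, less where a joint would pass 70% of its speed; a pose out of reach is approached as far as the arm can. A call with a number of a shift or a turn outside -1 to 1 is refused whole. A call with a gripper value outside its range is refused whole. The fingers move at their own pace and stop on an object; "squeeze" is the grip in N (left out, the last holds). Time passes only in rows, so rows that repeat a pose let the fingers close. It gives the time, the measured TCP pose, the force, the opening and the grip force at its end, in the units of the state.
- status.read_state(): the state, without advancing time (a new reading comes with each control period).
- grab_frame(name): name is "side" or "top"; returns a dict with "color" (400x640x3 uint8, red, green, blue), "K" (3x3 intrinsics, pixels), "R" (3x3) and "t" (3): a world point X has camera coordinates R X + t. Camera axes: x right, y down, z forward; pixel columns grow to the right and rows downward; lengths in m; the calibration is good to about 2 mm. A picture is of the moment at which its call begins. There is no depth.
- manip.hand_in(): hands the job in; it is judged then, once.
Trained networks look in a picture, given as the dict that the camera call returned (one of the last four; its "shot" number tells which), for a name from the list of things; names that differ only in an ending like _2 or _b are one class to them, and where a whole thing is asked for, a point or a joint stands for the part that bears it (a point fixed in the world has none). Each returns a list of dicts, best first, with "confidence" (0 to 1); they miss things now and then, are a little off and sometimes report something else, mostly with a low value. They report only what shows in the picture. A call takes as long as a camera call. They do not tell look-alikes from the thing itself.
- nets.regions_of(thing, picture): "mask" (400x640 bool, what is visible of it).
- nets.mark_of(thing, picture): "location" ([x, y, z] in m, in world coordinates, good to about 4 mm: a listed point, or the origin of a listed thing).
The state is a dict: "time": time; "joint_pos": joint angles; "dq": joint speeds; "effort": joint torques, N m; "tool_pos": TCP position; "orientation": TCP orientation; "wrist_force": force on the tool from outside, world axes, zero at the start; "moment": the same for the moment, N m; "grip_width": opening from 0.0 (shut) to 1.0 (fully open); "grasp_force": force on a finger pad.
Only numpy, scipy, OpenCV 4.12 (cv2) and the standard library are available. Lean on these libraries where they do the work, as an engineer would, in place of code of your own. Each camera call takes 0.05 s, during which the arm holds its last target. There are 200 camera calls.

## Working session

There is one attempt and no reset: what is moved stays moved. The work goes in short steps, Python scripts to look and compute and a tool call to move; the robot and the scene stay as the last step left them, time stands still between calls to the robot, and variables do not carry over. Pictures are saved under pics/ and viewed, at most 10 in all, crops included, and the job is handed in when it is done.

Besides the shell and the picture viewer there is one more tool, called after "Emit:" as name(argument=value, ...), one argument or row to a line, values as JSON. drive_tool: Moves the arm, as the interface text tells. Shift numbers are shares of 100 mm and turn numbers shares of pi/2 rad, none past 1 either way. Its arguments: {"type":"object","properties":{"moves":{"type":"array"},"squeeze":{"type":"number"}},"required":["moves"]}

```bash
mkdir -p pics; cat > h.py <<'E'
import numpy as np, cv2
from station import status, grab_frame, manip, nets
def save(p,n,crop=None,s=1):
    c=p["color"][...,::-1]
    if crop: a,b,d,e=crop; c=c[b:e,a:d]
    cv2.imwrite("pics/"+n,cv2.resize(c,None,fx=s,fy=s))
def proj(p,X):
    c=p["R"]@np.array(X)+p["t"]; q=p["K"]@c; return q[:2]/q[2]
def ray(p,u,v,z):
    d=p["R"].T@np.linalg.inv(p["K"])@[u,v,1]; o=-p["R"].T@p["t"]
    return o+d*(z-o[2])/d[2]
E
python3 - <<'E'
from h import *
np.set_printoptions(precision=3,suppress=True)
a=grab_frame("side");b=grab_frame("top")
save(a,"side0.png");save(b,"top0.png")
for p,n in((a,"side"),(b,"top")):
    for t in["rack","bookend_face","wing","book1","book2","book3","book4"]:
        for r in nets.mark_of(t,p)[:3]: print(n,t,round(r["confidence"],2),np.array(r["location"]),proj(p,r["location"]))
s=status.read_state();print(s["time"],s["tool_pos"],s["orientation"],s["grip_width"],manip.hold_point_z)
E
```

```text
side bookend_face 0.7 [0.519 0.095 0.095] [314.448 154.27 ]
side wing 0.36 [0.652 0.479 0.001] [391.651  85.355]
side book1 0.94 [ 0.35  -0.268 -0.001] [217.244 249.324]
side book1 0.85 [ 0.552 -0.053  0.022] [305.715 208.66 ]
side book1 0.64 [ 0.339 -0.051  0.001] [244.34  185.756]
side book2 0.94 [ 0.35  -0.268 -0.001] [217.244 249.324]
side book2 0.85 [ 0.552 -0.053  0.022] [305.715 208.66 ]
side book2 0.64 [ 0.339 -0.051  0.001] [244.34  185.756]
side book3 0.94 [ 0.35  -0.268 -0.001] [217.244 249.324]
side book3 0.85 [ 0.552 -0.053  0.022] [305.715 208.66 ]
side book3 0.64 [ 0.339 -0.051  0.001] [244.34  185.756]
side book4 0.94 [ 0.35  -0.268 -0.001] [217.244 249.324]
side book4 0.85 [ 0.552 -0.053  0.022] [305.715 208.66 ]
side book4 0.64 [ 0.339 -0.051  0.001] [244.34  185.756]
top rack 0.55 [ 0.537  0.021 -0.001] [311.974 200.018]
top bookend_face 0.69 [0.514 0.095 0.094] [289.406 206.441]
top bookend_face 0.6 [0.43  0.488 0.002] [184.722 232.571]
top wing 0.67 [0.483 0.221 0.064] [254.231 216.368]
top book1 0.89 [ 0.349 -0.266 -0.   ] [392.653 249.841]
top book1 0.86 [ 0.573 -0.141  0.022] [356.542 188.473]
top book1 0.73 [ 0.775 -0.192 -0.001] [368.479 133.456]
top book2 0.89 [ 0.349 -0.266 -0.   ] [392.653 249.841]
top book2 0.86 [ 0.573 -0.141  0.022] [356.542 188.473]
top book2 0.73 [ 0.775 -0.192 -0.001] [368.479 133.456]
top book3 0.89 [ 0.349 -0.266 -0.   ] [392.653 249.841]
top book3 0.86 [ 0.573 -0.141  0.022] [356.542 188.473]
top book3 0.73 [ 0.775 -0.192 -0.001] [368.479 133.456]
top book4 0.89 [ 0.349 -0.266 -0.   ] [392.653 249.841]
top book4 0.86 [ 0.573 -0.141  0.022] [356.542 188.473]
top book4 0.73 [ 0.775 -0.192 -0.001] [368.479 133.456]
0.8 [ 0.288 -0.583  0.231] [3.142 0.    0.459] 1.000633534543192 0.0187
```

View pics/side0.png

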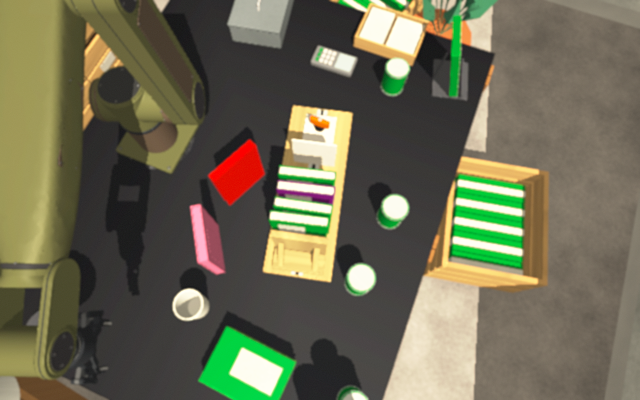

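View pics/top0.png

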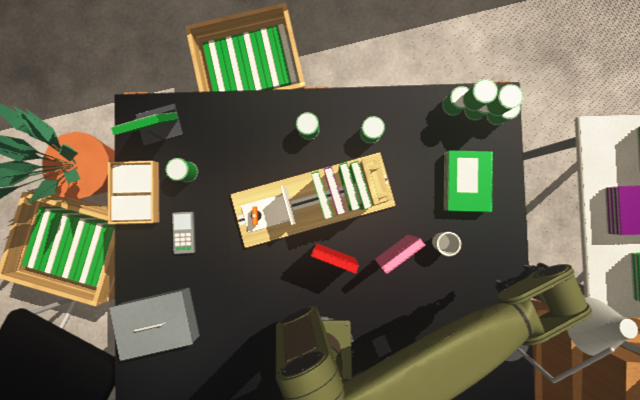

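The side view shows the rack with its bookend at (315,150) and the orange knob at (318,122). The top view shows the rack from (232,195) to (393,180), the white plate at (289,205) and the knob at (254,216).

- **Look-alikes, top view:** red book (335,258), pink book (402,254), green book on a stand (150,120), and the green pile (470,180). None of these stand on the rack.
- **Choice:** the bookend and orange knob on the rack. I'll check this in a crop.

```bash
python3 - <<'E'
from h import *
np.set_printoptions(precision=3,suppress=True)
b=grab_frame("top");a=grab_frame("side")
save(b,"crop.png",(222,145,402,255),4.4)
for p in(a,b):
    hsv=cv2.cvtColor(p["color"],cv2.COLOR_RGB2HSV)
    m=((hsv[...,0]>=4)&(hsv[...,0]<14)&(hsv[...,1]>200)&(hsv[...,2]>120)).astype(np.uint8)
    n,l,st,ce=cv2.connectedComponentsWithStats(m)
    for i in range(1,n):
        if 15<st[i,4]<400: print(st[i],ce[i],ray(p,*ce[i],.066))
# wood outline from top
for t in("wing","bookend_face"):
  for p in(a,b):
    for r in nets.mark_of(t,p)[:2]: print(t,round(r["confidence"],2),np.array(r["location"]))
print("corners", [ray(b,*c,.022)[:2] for c in((231,193),(380,153),(395,206),(243,248))])
E
```

```text
[253 208   5  17  31] [255.613 217.161] [0.481 0.216 0.066]
wing 0.52 [0.485 0.218 0.065]
wing 0.5 [0.487 0.221 0.067]
wing 0.5 [ 0.574 -0.14   0.025]
bookend_face 0.65 [0.518 0.096 0.094]
bookend_face 0.68 [0.516 0.094 0.098]
bookend_face 0.63 [ 0.575 -0.141  0.021]
corners [array([0.569, 0.311]), array([ 0.699, -0.229]), array([ 0.507, -0.276]), array([0.371, 0.271])]
```

View pics/crop.png

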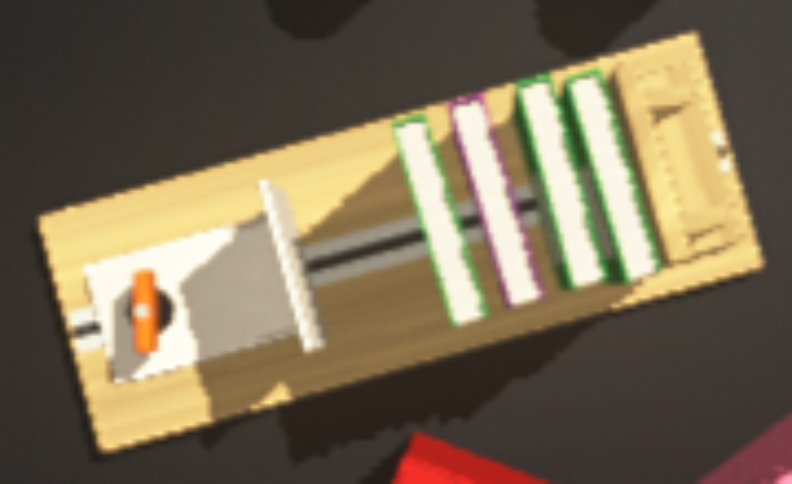

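The crop shows four books on the rack (three green, one purple), the white bookend plate at crop x≈290, and the orange wing at (146,310). All are on the rack, so the choice holds. Next I'll get the wing yaw.

```bash
python3 - <<'E'
from h import *
from station import status
b=grab_frame("top")
hsv=cv2.cvtColor(b["color"],cv2.COLOR_RGB2HSV)
m=((hsv[...,0]>=3)&(hsv[...,0]<15)&(hsv[...,1]>170)&(hsv[...,2]>100))
m[:200]=0;m[230:]=0;m[:,:248]=0;m[:,262:]=0
v,u=np.nonzero(m);P=np.array([ray(b,x,y,.075)[:2] for x,y in zip(u,v)])
c=P.mean(0);w,V=np.linalg.eigh(np.cov(P.T));print(len(P),c,V[:,1],np.arctan(V[1,1]/V[0,1]),np.ptp(P@V[:,1]))
print([ray(b,*q,.079)[:2] for q in((254.7,206.8),(255.4,224.5))],status.read_state()["time"])
E
```

```text
51 [0.48669807 0.21663709] [-0.9997444   0.02260824] -0.022610164337174075 0.058715579461420864
[array([0.51648791, 0.21610722]), array([0.45548929, 0.21480586])] 1.15
```

Emit:
drive_tool(
  moves=[
    [[0,0.2,1,0,0,0.1,1],[0,0.5,1,0,0,0.2,1],[0.2,1,1,0,0,0.3,1],[0.2,1,1,0,0,0.4,1],[0.2,1,1,0,0,0.5,1],[0.2,1,1,0,0,0.6,1]],
  ],
)

```text
time: 1.75
tool_pos: [0.3082, -0.4822, 0.3321]
orientation: [3.141, 0.001, 1.366]
wrist_force: [-0.1, 0.4, 0.4]
grip_width: 1.001
grasp_force: 0.0
```

Emit:
drive_tool(
  moves=[
    [[0.1,0.5,0.15,0,0,0.1,1],[0.25,1,0.3,0,0,0.2,1]],
  ],
)

```text
time: 1.95
tool_pos: [0.3303, -0.3888, 0.3585]
orientation: [-3.141, -0.002, 1.662]
wrist_force: [0.7, 1.0, 0.8]
grip_width: 1.0
grasp_force: 0.0
```

Emit:
drive_tool(
  moves=[
    [[0.1,0.5,0,0,0,0.1,1],[0.25,1,0,0,0,0.2,1]],
  ],
)

```text
time: 2.15
tool_pos: [0.3549, -0.2912, 0.3602]
orientation: [3.141, 0.002, 1.964]
wrist_force: [1.1, 0.9, 0.5]
grip_width: 0.995
grasp_force: 0.0
```

Emit:
drive_tool(
  moves=[
    [[0.1,0.5,0,0,0,0.1,1],[0.25,1,0,0,0,0.2,1]],
  ],
)

```text
time: 2.35
tool_pos: [0.3788, -0.1939, 0.3596]
orientation: [3.141, 0.001, 2.264]
wrist_force: [1.2, 0.1, 0.4]
grip_width: 1.005
grasp_force: 0.0
```

Emit:
drive_tool(
  moves=[
    [[0.1,0.5,0,0,0,0.1,1],[0.25,1,0,0,0,0.2,1]],
  ],
)

```text
time: 2.55
tool_pos: [0.4029, -0.0969, 0.3597]
orientation: [3.141, 0.002, 2.564]
wrist_force: [0.6, -0.3, -0.3]
grip_width: 0.999
grasp_force: 0.0
```

Emit:
drive_tool(
  moves=[
    [[0.1,0.5,0,0,0,0.1,1],[0.25,1,0,0,0,0.2,1]],
  ],
)

```text
time: 2.75
tool_pos: [0.4269, 0.0002, 0.3598]
orientation: [3.141, 0.002, 2.865]
wrist_force: [0.7, -0.4, -0.8]
grip_width: 0.999
grasp_force: 0.0
```

Emit:
drive_tool(
  moves=[
    [[0.1,0.5,0,0,0,0.1,1],[0.25,1,0,0,0,0.13,1],[0.25,1,0,0,0,0.13,1]],
  ],
)

```text
time: 3.05
tool_pos: [0.4523, 0.1027, 0.359]
orientation: [3.14, -0.001, 3.071]
wrist_force: [-0.7, -0.6, -0.0]
grip_width: 0.995
grasp_force: 0.0
```

Emit:
drive_tool(
  moves=[
    [[0.2,0.5,0,0,0,0.04,1],[0.35,1,0,0,0,0.04,1]],
  ],
)

```text
time: 3.25
tool_pos: [0.4859, 0.193, 0.3597]
orientation: [-3.141, 0.001, 3.125]
wrist_force: [0.6, -0.6, 0.3]
grip_width: 1.001
grasp_force: 0.0
```

Emit:
drive_tool(
  moves=[
    [[0,0.15,-0.3,0,0,0,0.6],[0,0.15,-0.7,0,0,0,0.6],[0,0.15,-1,0,0,0,0.6],[0,0.15,-1,0,0,0,0.6]],
  ],
)

```text
time: 3.65
tool_pos: [0.4827, 0.2062, 0.2536]
orientation: [-3.138, -0.01, 3.125]
wrist_force: [-0.2, -0.8, 0.0]
grip_width: 0.8
grasp_force: 0.0
```

Emit:
drive_tool(
  moves=[
    [[0,0,-0.4,0,0,0,0.6],[0,0,-0.8,0,0,0,0.6],[0,0,-1,0,0,0,0.6],[0,0,-1,0,0,0,0.6]],
  ],
)

```text
time: 4.05
tool_pos: [0.4842, 0.2064, 0.1575]
orientation: [-3.14, -0.004, 3.125]
wrist_force: [0.3, -0.2, -0.6]
grip_width: 0.798
grasp_force: 0.0
```

```bash
python3 - <<'E'
from h import *
s=status.read_state();print(s["tool_pos"],s["orientation"],s["joint_pos"],s["grip_width"])
a=grab_frame("side");save(a,"side1.png",(260,60,400,190),4.4)
for r in nets.mark_of("wing",a)[:2]: print(r)
E
```

```text
[0.48423048 0.2064013  0.157475  ] [-3.14008047 -0.00426944  3.12487265] [ 3.00976139e-01 -8.96903162e-02  1.99406787e+00 -1.08665063e-04
  1.24174326e+00 -1.25306807e+00] 0.7978127665255533
{'location': [0.4817, 0.2182, 0.0618], 'confidence': 0.44}
```

View pics/side1.png

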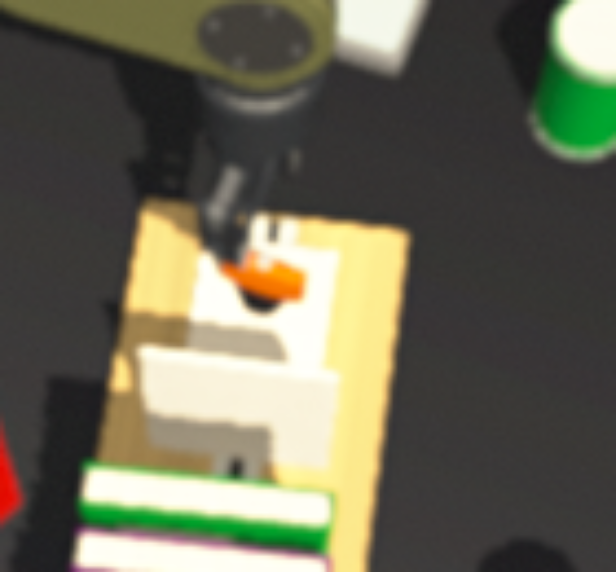

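The crop shows the open gripper straight over the orange wing at (262,275), with the way down clear.

Emit:
drive_tool(
  moves=[
    [[0.02,0.12,0,0,0,0.01,0.6],[0.02,0.12,-0.3,0,0,0.01,0.6],[0.02,0.12,-0.6,0,0,0.01,0.6],[0.02,0.12,-0.8,0,0,0.01,0.6],[0.02,0.12,-1,0,0,0.01,0.6],[0.02,0.12,-1,0,0,0.01,0.6]],
  ],
)

```text
time: 4.75
tool_pos: [0.4868, 0.2198, 0.0583]
orientation: [-3.141, -0.002, -3.141]
wrist_force: [-1.4, -0.5, -0.6]
grip_width: 0.797
grasp_force: 0.0
```

Emit:
drive_tool(
  moves=[
    [[0,0,-0.08,0,0,0,0.6],[0,0,-0.08,0,0,0,0],[0,0,-0.08,0,0,0,-0.5],[0,0,-0.08,0,0,0,-1],[0,0,-0.08,0,0,0,-1],[0,0,-0.08,0,0,0,-1],[0,0,-0.08,0,0,0,-1],[0,0,-0.08,0,0,0,-1]],
  ],
  squeeze=50,
)

```text
time: 5.55
tool_pos: [0.4883, 0.2197, 0.0524]
orientation: [3.141, 0.002, -3.142]
wrist_force: [-0.2, 1.4, 4.3]
grip_width: 0.158
grasp_force: 50.9
```

Emit:
drive_tool(
  moves=[
    [[0.02,-0.08,0,0,0,0,-1],[0.04,-0.16,0,0,0,0,-1],[0.055,-0.23,0,0,0,0,-1],[0.07,-0.29,0,0,0,0,-1],[0.085,-0.35,0,0,0,0,-1],[0.1,-0.41,0,0,0,0,-1],[0.115,-0.47,0,0,0,0,-1],[0.13,-0.53,0,0,0,0,-1],[0.145,-0.59,0,0,0,0,-1],[0.159,-0.65,0,0,0,0,-1],[0.174,-0.71,0,0,0,0,-1],[0.188,-0.77,0,0,0,0,-1]],
  ],
)

```text
time: 6.75
tool_pos: [0.5076, 0.1426, 0.0524]
orientation: [3.14, 0.003, 3.142]
wrist_force: [2.5, 2.6, 4.4]
grip_width: 0.153
grasp_force: 51.0
```

Emit:
drive_tool(
  moves=[
    [[0.015,-0.06,0,0,0,0,-1],[0.029,-0.12,0,0,0,0,-1],[0.044,-0.18,0,0,0,0,-1],[0.059,-0.24,0,0,0,0,-1],[0.074,-0.3,0,0,0,0,-1],[0.088,-0.36,0,0,0,0,-1],[0.103,-0.42,0,0,0,0,-1],[0.118,-0.48,0,0,0,0,-1],[0.132,-0.54,0,0,0,0,-1],[0.147,-0.6,0,0,0,0,-1],[0.162,-0.66,0,0,0,0,-1],[0.172,-0.7,0,0,0,0,-1]],
  ],
)

```text
time: 7.95
tool_pos: [0.5246, 0.0751, 0.0524]
orientation: [3.135, 0.003, 3.14]
wrist_force: [2.4, 14.5, 6.6]
grip_width: 0.152
grasp_force: 51.2
```

```bash
python3 - <<'E'
from h import *
s=status.read_state();print(s["tool_pos"],s["orientation"],s["wrist_force"],s["moment"])
a=grab_frame("side");b=grab_frame("top")
def z(p,c): return cv2.resize(p["color"][c[1]:c[3],c[0]:c[2],::-1],(390,390),interpolation=cv2.INTER_CUBIC)
cv2.imwrite("pics/m1.png",np.hstack([z(a,(240,120,400,280)),z(b,(250,120,410,280))]))
E
```

```text
[0.52460681 0.07508271 0.05239711] [3.13477688e+00 2.81835069e-03 3.13978072e+00] [ 2.38325714 14.45140673  6.61601778] [ 2.46569164 -0.29607371  0.08066947]
```

View pics/m1.png

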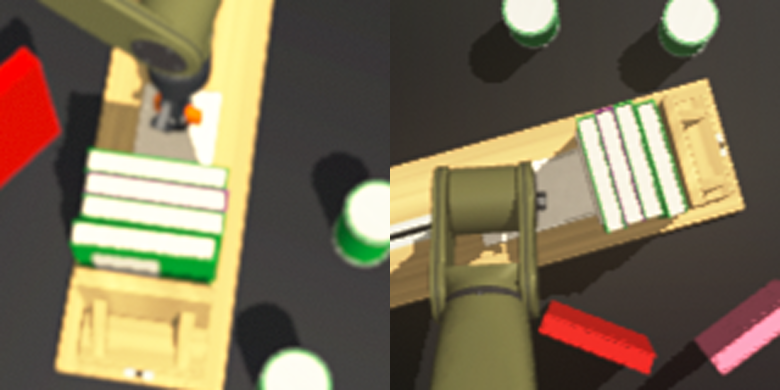

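The pictures show the books upright and closing up, with a gap of about 20 mm left by the fixed end. I'll keep pushing slowly and watch the force.

Emit:
drive_tool(
  moves=[
    [[0.01,-0.04,0,0,0,0,-1],[0.02,-0.08,0,0,0,0,-1],[0.029,-0.12,0,0,0,0,-1],[0.034,-0.14,0,0,0,0,-1],[0.034,-0.14,0,0,0,0,-1]],
  ],
)

```text
time: 8.55
tool_pos: [0.5279, 0.0618, 0.0524]
orientation: [3.134, 0.003, 3.14]
wrist_force: [2.0, 15.7, 5.2]
grip_width: 0.152
grasp_force: 51.3
```

Emit:
drive_tool(
  moves=[
    [[0.005,-0.02,0,0,0,0,-1],[0.007,-0.03,0,0,0,0,-1],[0.007,-0.03,0,0,0,0,-1]],
  ],
)

```text
time: 8.85
tool_pos: [0.5286, 0.0591, 0.0524]
orientation: [3.133, 0.003, 3.14]
wrist_force: [2.2, 17.4, 6.3]
grip_width: 0.153
grasp_force: 51.3
```

Moved about 165 mm. I'll take small steps until the force rises sharply.

Emit:
drive_tool(
  moves=[
    [[0.005,-0.02,0,0,0,0,-1],[0.007,-0.03,0,0,0,0,-1],[0.007,-0.03,0,0,0,0,-1]],
  ],
)

```text
time: 9.15
tool_pos: [0.5288, 0.0583, 0.0524]
orientation: [3.129, 0.002, 3.139]
wrist_force: [0.5, 25.7, 7.7]
grip_width: 0.157
grasp_force: 51.6
```

Emit:
drive_tool(
  moves=[
    [[0.005,-0.02,0,0,0,0,-1],[0.005,-0.02,0,0,0,0,-1],[0.005,-0.02,0,0,0,0,-1]],
  ],
)

```text
time: 9.45
tool_pos: [0.5288, 0.0582, 0.0524]
orientation: [3.125, 0.001, 3.138]
wrist_force: [0.3, 33.6, 8.7]
grip_width: 0.152
grasp_force: 51.9
```

The push has stalled at about 34 N, so the row is snug. Now I'll turn the knob clockwise.

Emit:
drive_tool(
  moves=[
    [[0,0,0,0,0,-0.07,-1],[0,0,0,0,0,-0.14,-1],[0,0,0,0,0,-0.21,-1],[0,0,0,0,0,-0.28,-1],[0,0,0,0,0,-0.35,-1],[0,0,0,0,0,-0.4,-1],[0,0,0,0,0,-0.4,-1]],
  ],
)

```text
time: 10.15
tool_pos: [0.5284, 0.0569, 0.0523]
orientation: [3.131, -0.008, 2.509]
wrist_force: [-3.0, 26.9, 10.8]
grip_width: 0.155
grasp_force: 52.1
```

Emit:
drive_tool(
  moves=[
    [[0,0,0,0,0,-0.06,-1],[0,0,0,0,0,-0.12,-1],[0,0,0,0,0,-0.18,-1],[0,0,0,0,0,-0.24,-1],[0,0,0,0,0,-0.3,-1],[0,0,0,0,0,-0.34,-1],[0,0,0,0,0,-0.37,-1],[0,0,0,0,0,-0.37,-1]],
  ],
)

```text
time: 10.95
tool_pos: [0.5274, 0.0561, 0.0523]
orientation: [3.141, -0.012, 1.929]
wrist_force: [-6.4, 24.5, 13.3]
grip_width: 0.154
grasp_force: 52.6
```

```bash
python3 - <<'E'
from h import *
s=status.read_state();print(s["tool_pos"],s["orientation"],s["wrist_force"],s["moment"],s["joint_pos"][5])
E
```

```text
[0.52739374 0.05611527 0.05231124] [ 3.14080714 -0.01229855  1.9291236 ] [-6.3603602  24.50883891 13.30971689] [ 3.81054351  1.02778811 -0.09583968] -0.36660612329295644
```

Emit:
drive_tool(
  moves=[
    [[0,0.02,0,0,0,0,-1],[0,0.03,0,0,0,0,-1],[0,0.03,0,0,0,0,-0.3],[0,0.03,0,0,0,0,0.3],[0,0.03,0,0,0,0,0.6],[0,0.03,0,0,0,0,0.6],[0,0.03,0,0,0,0,0.6]],
  ],
)

```text
time: 11.65
tool_pos: [0.5284, 0.053, 0.0508]
orientation: [-3.141, -0.0, 1.931]
wrist_force: [-0.1, 0.6, 0.1]
grip_width: 0.799
grasp_force: 0.0
```

Emit:
drive_tool(
  moves=[
    [[0,0,0.1,0,0,0,0.6],[0,0,0.3,0,0,0,0.6],[0,0,0.6,0,0,0,0.6],[0,0,1,0,0,0,0.6],[0,0,1,0,0,0,0.6]],
  ],
)

```text
time: 12.15
tool_pos: [0.5329, 0.0533, 0.1589]
orientation: [3.13, 0.005, 1.932]
wrist_force: [0.8, 0.2, 0.0]
grip_width: 0.801
grasp_force: 0.0
```

Emit:
drive_tool(
  moves=[
    [[0,0.1,0.4,0,0,0,0.6],[-0.3,0.4,0.8,0,0,0,0.6],[-0.5,1,1,0,0,0,0.6],[-0.5,1,1,0,0,0,0.6]],
  ],
)

```text
time: 12.55
tool_pos: [0.4785, 0.1554, 0.2547]
orientation: [3.136, -0.0, 1.933]
wrist_force: [0.2, 0.6, -0.3]
grip_width: 0.8
grasp_force: 0.0
```

Emit:
drive_tool(
  moves=[
    [[-0.1,0.5,0.4,0,0,0,0.6],[-0.2,1,0.8,0,0,0,0.6],[-0.2,1,0.8,0,0,0,0.6],[-0.2,1,0.8,0,0,0,0.6]],
  ],
)

```text
time: 12.95
tool_pos: [0.4591, 0.256, 0.3355]
orientation: [3.135, -0.001, 1.936]
wrist_force: [-0.2, -0.1, -0.5]
grip_width: 0.801
grasp_force: 0.0
```

```bash
python3 - <<'E'
from h import *
a=grab_frame("side");b=grab_frame("top")
def z(p,c): return cv2.resize(p["color"][c[1]:c[3],c[0]:c[2],::-1],(390,390),interpolation=cv2.INTER_CUBIC)
cv2.imwrite("pics/m2.png",np.hstack([z(a,(250,100,380,230)),z(b,(260,130,390,260))]))
for p in(a,b):
  for t in("wing","bookend_face"):
    for r in nets.mark_of(t,p)[:1]:
      d=np.array(r["location"])[:2]-[.5365,.019]; print(t,r, "rack y",d@[-.238,.971])
E
```

```text
wing {'location': [0.5228, 0.0569, 0.0649], 'confidence': 0.56} rack y 0.040061499999999986
wing {'location': [0.531, 0.0581, 0.0664], 'confidence': 0.67} rack y 0.03927509999999998
bookend_face {'location': [0.5551, -0.0635, 0.0935], 'confidence': 0.74} rack y -0.08453430000000002
```

View pics/m2.png

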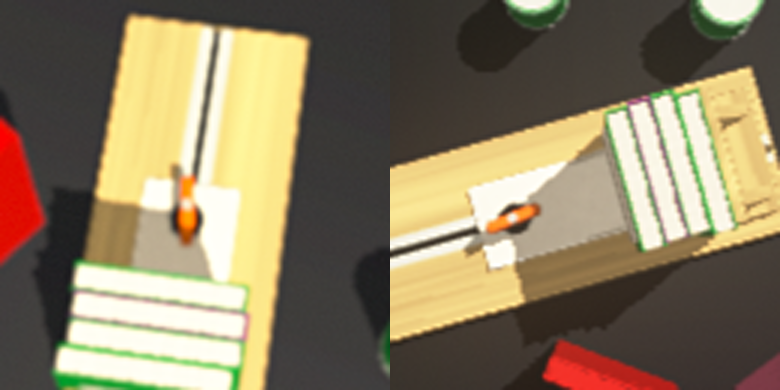

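The pictures show all four books upright and snug against the fixed end. The wing at (513,217) lies nearly along the track, and its rack y of about 40 mm gives a clear width of about 100 mm. The gripper is clear, so I'm handing in.

```bash
python3 -c "
from station import manip
print(manip.hand_in())"
```

```text
the job is handed in; nothing more can be done
None
```

I pushed the four books upright and snug against the fixed end (clear width about 100 mm), turned the knob to about 1.45 rad to lock the bookend, and handed the job in at about 13 s; the hand-in call returned no verdict.

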